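Find the shaft flat with the set-screw collar and hold it there

TASK

Pick up the loose aluminium collar and thread it over the pin of the gear drive's upright shaft, then turn it under a light push until you feel it find the set-screw flat and drop down the shaft. Turn collar and shaft together until the set screw points to the white index line on the drive, push the collar fully down against its spring washer, and finish while still gripping it and holding it down there so that somebody can tighten the screw. Leave the screwdriver, the side cutters and the petri dish where they lie.

Things in the scene. Friction and masses are not known exactly. Their poses are not given: they have to be found in the camera images.
- drive: Gear drive, fixed: grey box 120 x 100 mm, 50 mm high, on a dark foot plate 136 x 116 mm; black motor 52 mm across (2 to 54 mm high) stands out 60 mm on its +x side. Origin on the worktop on the shaft's axis; z up; its front is its own -x side. On top a round boss, 52 mm across, its top 60 mm above the origin; the shaft stands on the boss.
- index_line (a point): Middle of the white index line on the drive's top (30 mm long, 50.5 mm above the worktop, 44 mm from the shaft's axis on the drive's -x side), between two small ribs whose tops are 56 mm above the worktop.
- boss_top (a point): Point on the shaft's axis at the top of the boss; axes as the drive's. From here up the shaft has 20 mm of double-D section (24 mm across, two opposite flats each 8 mm from the axis; top edge bevelled 1.5 mm), a level shoulder, then a round pilot pin 11 mm across and 38 mm high, its last 6 mm coned.
- shoulder (a point): Point on the shaft's axis at the shoulder, 20 mm above the boss; fixed to the drive, does not turn with the shaft. The shaft turns stiffly (0.15 N m), stays where left, stops 0.9 rad either side. At the start one flat points up to 0.7 rad to either side of the index line: to be felt or seen.
- washer_top (a point): Point on the shaft's axis at the free height of the dark spring washer (37 mm across) round the shaft's foot, 6 mm above the boss; does not move with the washer. The washer goes down 4.5 mm and pushes up with 4 N at first, 8.5 N when fully down.
- collar_mid (a point): Centre of the loose collar on its axis, 16 mm above its underside; z up, set screw on its own -x side. Aluminium ring 40 mm across, 32 mm high, 100 g (20 % more or less), upright on the worktop. Grip it on the two spanner flats (18 mm wide, 40 mm apart, on its own +y and -y sides), in its upper 25 mm. On the flat it has 0.15 rad of play; twisted hard it binds.
- collar_foot (a point): Centre of the collar's underside. From here up: 20 mm of double-D bore (26 mm across, two inner flats 9 mm from the axis, on the screw's side and opposite), then a 12 mm deep round hole 12 mm across for the pilot pin. Underside above the boss: 20 mm when stopped on the shoulder (flats not in line), 6 mm when down on the washer, 1.5 mm when pushed fully down.
- set_screw (a point): The collar's set screw: dark socket screw, 8 mm across, standing out 3 mm from the collar's side; the point is on the side wall, 20 mm from the collar's axis and 10 mm above its underside. A red line on the collar's top points to it.
- screwdriver_red: Red-handled screwdriver lying on the worktop, 190 mm long; origin at its underside. Not to be moved. Behind it stands the large fixed water bath, 425 mm high, which fills x from 0.52 and y from -0.28 to -0.80: keep the arm clear of it.
- side_cutters: Side cutters with red grips lying on the worktop, 149 x 86 x 14 mm; origin at the underside. Not to be moved.
- petri_dish: Clear petri dish, 60 mm across, 16 mm high; origin at the underside. Not to be moved.
Not all that is in view belongs to the job. Of the things shaped like the part that bears collar_mid, the aluminium one is meant.

How it is judged:
By the outcome, as a careful person would: the job done as asked, in the order asked, and still so for the second after the job is handed in, while the arm keeps its last pose, push and grip.
It also fails if it takes over 64 s, if anything falls off the work surface, if the arm or the gripper's body presses on something with over 40 N, if the wrist force passes 120 N, or if a joint passes its speed limit or range.

ROBOT

A 7-joint arm with a two-finger parallel gripper is mounted at the origin on a cart in front of the work surface, level with it; the furniture and walls round the work are solid. World frame = base frame: x ahead of the robot, y to its left, z up, the work surface at z = 0. Lengths are in m, angles in rad, forces in N, time in s.
With the tool pointing down it reaches from about 0.425 to 1.025 m from the base axis. Payload 9.4 kg.
Tool frame: the origin (TCP) lies midway between the tips of the shut fingers; the grasp point (between the pads) lies 19 mm behind it (bot.pinch_z is the z of the grasp point in the tool frame, in m); z points along the fingers, y is the direction in which the jaws open and shut (so a half turn about z gives the same grasp; the last joint's range is limited). The gripper opens to 93 mm and grips with 3 to 60 N. Pads are 15 mm wide; open, the fingers measure 128 mm over their backs; the gripper's body (75 mm by 188 mm) begins 65 mm behind the grasp point.
Start: joints at [1.218, 0.599, -0.003, 1.599, 0.002, 0.943, -0.08], TCP at [0.197, -0.698, 0.219] pointing down, gripper open.
Joint ranges: [-2.57, 2.57], [-0.35, 1.97], [-1.29, 1.29], [0.11, 2.56], [-1.05, 4.19], [0.11, 1.86], [-2.63, 2.63]. Speed limits (rad/s): [2.22, 2.22, 3.01, 3.01, 3.14, 3.14, 3.14].

INTERFACE

Orientations are given as a rotation vector (axis times angle).
In Python, from station import bot gives the robot as it stands.
- The arm moves only by the tool arm_command, never from a script. Its argument "increments" is one flat list of numbers, 4 for each row, row after row: the shift along the world's x, y, z each as a share of 0.1 m, from -1 to 1, then the turn about the world's z as a share of 60 degrees, from -1 to 1. In form: [dx, dy, dz, yaw, dx, dy, dz, yaw, ...]. A call has 1 to 10 rows; each row is the pose to reach, as a shift and turn from the pose measured when the call began; what a row does not reach only later rows make up. A row lasts 1/12 s, in which the tool goes at most 41.7 mm and 7.16 degrees, less where a joint would pass 70% of its speed; a pose out of reach is approached as far as the arm can. A call with a number of a shift or a turn outside -1 to 1 is refused whole. A call with a gripper value outside its range is refused whole. "gripper" is the opening, from -1 (shut) to 1 (fully open), so that 0 is half open, set as the call begins (left out, the last holds). The fingers move at their own pace and stop on an object; "force" is the grip in N (left out, the last holds). Time passes only in rows, so rows that repeat a pose let the fingers close. It gives the time, the measured TCP pose, the force and the opening at its end, in the units of the state.
- bot.observe(): the state, without advancing time (a new reading comes with each control period).
- bot.camera(name): name is "side" or "top" or "wrist"; returns a dict with "frame" (480x640x3 uint8, blue, green, red), "depth" (480x640 float32, m along the optical axis (not along the pixel's ray), 0 where there is no reading), "K" (3x3 intrinsics, pixels), "dist" ([k1, k2, p1, p2, k3] as OpenCV has them; the pictures are not rectified), "R" (3x3) and "t" (3): a world point X has camera coordinates R X + t; the wrist camera has in their place "T_tool_cam" (4x4, takes a point from camera to tool coordinates, whose origin is the TCP and whose axes are the flange's). Camera axes: x right, y down, z forward; pixel columns grow to the right and rows downward; lengths in m; the calibration is good to about 2 mm. A picture is of the moment at which its call begins: read the wrist's pose just before it.
- bot.finish_job(): hands the job in, once; it reports no verdict.
The state is a dict: "time": time; "qpos": joint angles; "joint_velocities": joint speeds; "joint_efforts": joint torques, N m; "ee_pos": TCP position; "orientation": TCP orientation; "ft_force": force on the tool from outside, world axes, zero at the start; "wrist_torque": the same for the moment, N m; "gripper_width": finger opening in m.
Only numpy, scipy, OpenCV 4.12 (cv2) and the standard library are available. Lean on these libraries where they do the work, as an engineer would, in place of code of your own. Each camera call takes 0.05 s, during which the arm holds its last target. There are 200 camera calls.

## Working session

There is one attempt and no reset: what is moved stays moved. The work goes in short steps, Python scripts to look and compute and a tool call to move; the robot and the scene stay as the last step left them, time stands still between calls to the robot, and variables do not carry over. Pictures are saved under pics/ and viewed, about 8 in all and at most 12, crops included, and the job is handed in when it is done.

Besides the shell and the picture viewer there is one more tool, called by a JSON object that holds its "op" and its "data". arm_command: Moves the arm, as the interface text tells. Shift numbers are shares of 0.1 m and turn numbers shares of 60 degrees, none past 1 either way. Its arguments: {"type":"object","properties":{"increments":{"type":"array","items":{"type":"number"}},"gripper":{"type":"number"},"force":{"type":"number"}},"required":["increments"]}

```bash
mkdir -p pics; cat > h.py <<'E'
import numpy as np, cv2
from station import bot
def cam(n):
    s=bot.observe(); c=bot.camera(n)
    if 'T_tool_cam' in c:
        Rt=cv2.Rodrigues(np.array(s['orientation'],float))[0]; T=np.eye(4); T[:3,:3]=Rt; T[:3,3]=s['ee_pos']
        W=T@np.array(c['T_tool_cam']); c['Rw']=W[:3,:3]; c['tw']=W[:3,3]
    else:
        R=np.array(c['R']); c['Rw']=R.T; c['tw']=-R.T@np.array(c['t'])
    return c
def ray(c,uv):
    p=cv2.undistortPoints(np.array(uv,float).reshape(-1,1,2),np.array(c['K'],float),np.array(c['dist'],float)).reshape(-1,2)
    return np.c_[p,np.ones(len(p))]@c['Rw'].T
def onz(c,uv,z):
    d=ray(c,uv); return c['tw']+d*((z-c['tw'][2])/d[:,2])[:,None]
def dep(c,uv):
    d=ray(c,uv); uv=np.array(uv,int).reshape(-1,2); return c['tw']+d*c['depth'][uv[:,1],uv[:,0]][:,None]
def proj(c,X):
    R=c['Rw'].T; return cv2.projectPoints(np.array(X,float).reshape(-1,1,3),cv2.Rodrigues(R)[0],-R@c['tw'],np.array(c['K'],float),np.array(c['dist'],float))[0].reshape(-1,2)
E
python3 - <<'E'
from h import *
for n in('top','side'):
    c=cam(n); cv2.imwrite(f'pics/{n}0.png',c['frame']); print(n,c['tw'],c['Rw'][:,2])
s=bot.observe(); print({k:np.round(v,3) for k,v in s.items()}, bot.pinch_z)
E
```

```text
top [ 0.31921345 -0.03001449  1.65475343] [ 0.11615937 -0.01856874 -0.993057  ]
side [0.5511552  1.08140378 0.63533087] [-0.04776337 -0.89635637 -0.44075381]
{'time': np.float64(0.1), 'qpos': array([ 1.218,  0.6  , -0.003,  1.6  ,  0.002,  0.943, -0.08 ]), 'joint_velocities': array([-0.001, -0.004,  0.001, -0.002, -0.001,  0.002, -0.   ]), 'joint_efforts': array([ 5.0000e-03, -7.6656e+01,  1.5030e+00, -2.5295e+01, -5.2000e-02,
        1.4000e-02,  0.0000e+00]), 'ee_pos': array([ 0.197, -0.697,  0.218]), 'orientation': array([-3.11e+00, -4.32e-01,  1.00e-03]), 'ft_force': array([ 0.238,  0.186, -0.44 ]), 'wrist_torque': array([-0.041,  0.001,  0.007]), 'gripper_width': np.float64(0.093)} -0.0188
```

View pics/top0.png

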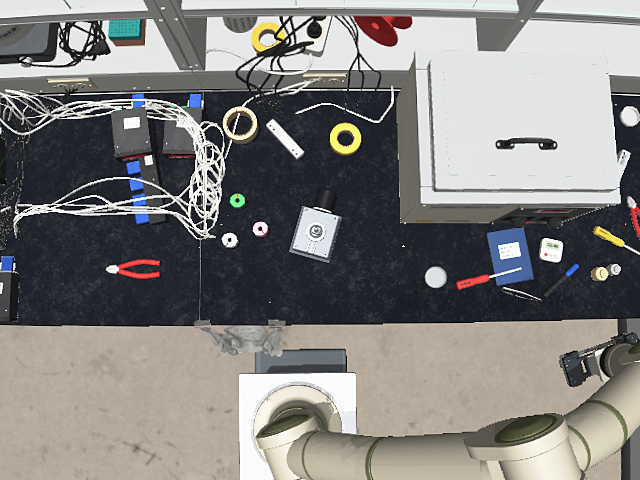

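View pics/side0.png

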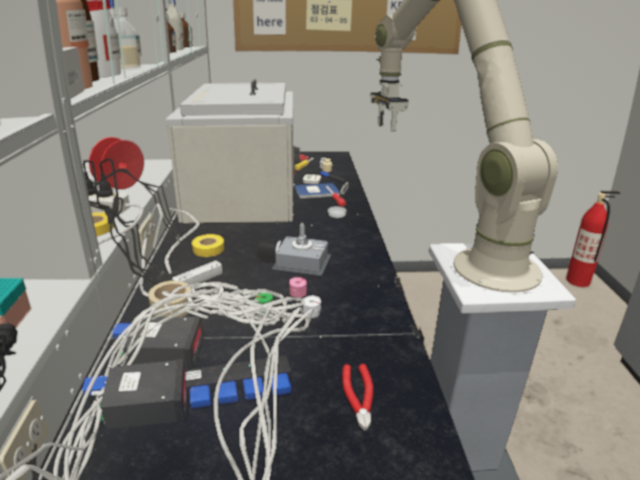

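The top view shows three collar-shaped things: green (237,200), grey-white (230,240) and pink (260,229). The grey-white one best fits aluminium. The drive's shaft is at about (316,232), with the motor at (325,195). I'll measure these and check an enlarged crop.

```bash
python3 - <<'E'
from h import *
c=cam('top'); s=cam('side')
im=c['frame']
a=cv2.resize(im[185:265,215:350],None,fx=5.5,fy=5.5,interpolation=cv2.INTER_CUBIC)
cv2.imwrite('pics/crop1.png',a); print(a.shape)
for n,uv in dict(green=(237,200),white=(230,240),pink=(260,229)).items(): print(n,onz(c,uv,.032))
print('side white',onz(s,(313,300),.032),'pink',onz(s,(298,281),.032))
print('drive',onz(c,(316,232),.1),'motor',onz(c,(325,195),.05),'shaft top side',onz(s,(302,226),.118))
print('dish',onz(c,(435,277),.01))
E
```

```text
(440, 742, 3)
green [[0.62297828 0.16035732 0.032     ]]
white [[0.5124702  0.17876737 0.032     ]]
pink [[0.54201159 0.09692555 0.032     ]]
side white [[0.50969232 0.17724629 0.032     ]] pink [[0.54269837 0.09354225 0.032     ]]
drive [[ 0.52355049 -0.05474059  0.1       ]] motor [[ 0.63145121 -0.08104018  0.05      ]] shaft top side [[ 0.53012297 -0.03803779  0.118     ]]
dish [[ 0.4073144  -0.38407677  0.01      ]]
```

View pics/crop1.png

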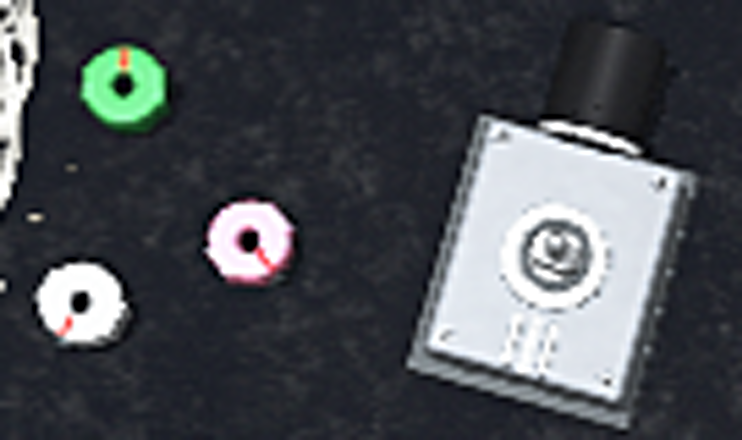

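The enlarged crop shows three collars with red lines: green at crop (124,85), pink at (250,240) and white-grey at (80,303). The white-grey one is the only one with a bare metal colour, so I take it as the aluminium collar. It stands at about (0.512, 0.178), with its screw pointing about -x and slightly +y. I'm now moving towards it, passing in front of the water bath.

{"op": "arm_command", "data": {"increments": [0.25,0.5,0,0.15,0.5,1,0,0.3,0.5,1,0,0.3,0.5,1,0,0.3], "gripper": 1}}

```text
time: 0.53
ee_pos: [0.2514, -0.5916, 0.2182]
orientation: [-2.998, -0.928, -0.003]
ft_force: [0.2, -0.2, -0.6]
gripper_width: 0.0929
```

{"op": "arm_command", "data": {"increments": [0.25,0.5,0,0.15,0.5,1,0,0.3,0.5,1,0,0.3,0.5,1,0,0.3]}}

```text
time: 0.87
ee_pos: [0.3051, -0.4856, 0.2184]
orientation: [-2.806, -1.4, -0.006]
ft_force: [-0.4, 0.7, -0.8]
gripper_width: 0.0931
```

{"op": "arm_command", "data": {"increments": [0.25,0.5,0,0.15,0.5,1,0,0.3,0.5,1,0,0.3,0.5,1,0,0.3]}}

```text
time: 1.2
ee_pos: [0.3585, -0.38, 0.2188]
orientation: [-2.541, -1.834, -0.009]
ft_force: [-0.5, 0.5, 0.1]
gripper_width: 0.0928
```

{"op": "arm_command", "data": {"increments": [0.25,0.5,0,0.15,0.5,1,0,0.3,0.5,1,0,0.3,0.5,1,0,0.3]}}

```text
time: 1.53
ee_pos: [0.4117, -0.2748, 0.2194]
orientation: [-2.211, -2.22, -0.011]
ft_force: [1.0, 0.5, -0.4]
gripper_width: 0.0928
```

{"op": "arm_command", "data": {"increments": [0.1,0.5,0,0.13,0.2,1,0,0.25,0.2,1,0,0.25,0.2,1,0,0.25]}}

```text
time: 1.87
ee_pos: [0.4332, -0.1708, 0.2198]
orientation: [-1.895, -2.495, -0.012]
ft_force: [0.7, -0.3, 0.2]
gripper_width: 0.093
```

{"op": "arm_command", "data": {"increments": [0.1,0.5,0,0.13,0.2,1,0,0.25,0.2,1,0,0.25,0.2,1,0,0.25]}}

```text
time: 2.2
ee_pos: [0.4548, -0.0673, 0.2203]
orientation: [-1.548, -2.724, -0.014]
ft_force: [0.3, -0.0, 0.8]
gripper_width: 0.0929
```

{"op": "arm_command", "data": {"increments": [0.1,0.5,0,0.13,0.2,1,0,0.25,0.2,1,0,0.25,0.2,1,0,0.25]}}

```text
time: 2.53
ee_pos: [0.4765, 0.0361, 0.2207]
orientation: [-1.175, -2.904, -0.017]
ft_force: [-0.8, -0.1, 0.0]
gripper_width: 0.0933
```

{"op": "arm_command", "data": {"increments": [0.1,0.5,0,0.13,0.2,1,0,0.25,0.2,1,0,0.25,0.2,1,0,0.25,0.2,1,0,0.25,0.2,1,0,0.25]}}

```text
time: 3.03
ee_pos: [0.4967, 0.1337, 0.2202]
orientation: [-0.791, -3.029, -0.012]
ft_force: [0.5, -0.8, -0.1]
gripper_width: 0.0931
```

```bash
python3 - <<'E'
from h import *
c=cam('wrist'); cv2.imwrite('pics/w1.png',c['frame']); s=bot.observe()
print(s['ee_pos'],s['orientation'],s['qpos'],c['tw'],c['Rw'])
print(proj(c,[.512,.178,.032]))
E
```

```text
[0.49665157 0.13359331 0.22028133] [-0.79135448 -3.02895922 -0.01235452] [ 0.1857695   0.43623568 -0.75165627  2.03908044  0.38852154  0.81538108
  0.26834557] [0.43619769 0.16619218 0.38771628] [[ 0.48894678  0.84567952  0.21390931]
 [ 0.87230171 -0.47529264 -0.11483308]
 [ 0.00455754  0.24274072 -0.9700805 ]]
[[368.0165129  206.82396878]]
```

View pics/w1.png

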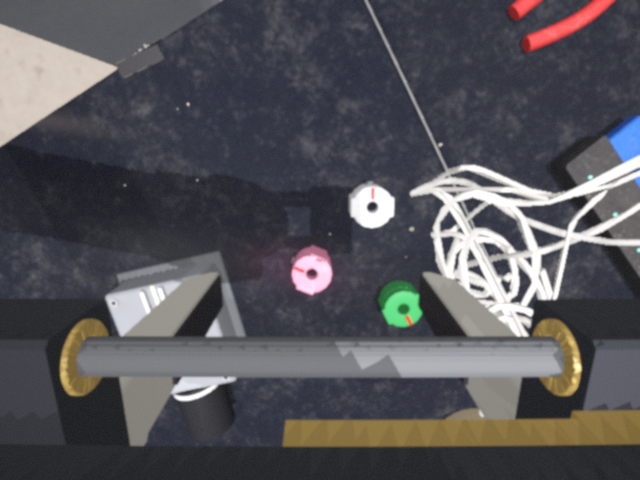

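The wrist view shows the white collar at (372,206) with its red line pointing up in the image. Pink is at (312,272) and green at (402,305). A white cable end lies close by at about (418,190). Next I'll fix the collar's centre, its yaw and the cable's clearance.

```bash
python3 - <<'E'
from h import *
c=cam('wrist'); f=c['frame'].astype(int); s=bot.observe()
P=dep(c,np.dstack(np.meshgrid(np.arange(640),np.arange(480))).reshape(-1,2)).reshape(480,640,3)
roi=np.zeros((480,640),bool); roi[175:240,340:405]=1
top=roi&(abs(P[...,2]-.032)<.006)&(f.max(2)>90)
v,u=np.nonzero(top); print('zmed',np.median(P[top][:,2]),len(u))
cn=max(cv2.findContours(top.astype(np.uint8),cv2.RETR_EXTERNAL,cv2.CHAIN_APPROX_NONE)[0],key=cv2.contourArea)
cc,r=cv2.minEnclosingCircle(cn); ctr=onz(c,cc,.032)[0]; print('circle',cc,r,ctr, onz(c,(cc[0]+r,cc[1]),.032)-ctr)
hole=roi&(f.max(2)<70)&(np.hypot(*(np.indices((480,640))[::-1]-np.array(cc)[:,None,None]))<10)
hv,hu=np.nonzero(hole); print('hole',hu.mean(),hv.mean(),onz(c,(hu.mean(),hv.mean()),.031))
red=top&(f[...,2]>f[...,1]+50)&(f[...,2]>120)
rv,ru=np.nonzero(red); R=onz(c,np.c_[ru,rv],.032); m=R.mean(0); print('red',len(ru),m)
d=m-ctr; print('psi', np.arctan2(-d[1],-d[0]))
Rt=cv2.Rodrigues(np.array(s['orientation']))[0]; print('tool y ang',np.arctan2(Rt[1,1],Rt[0,1]),'ee',s['ee_pos'],'tool z',Rt[:,2])
for uv in [(412,193),(418,190),(425,186),(440,180),(430,198)]: print(uv,dep(c,uv)[0], f[uv[1],uv[0]])
E
```

```text
zmed 0.03260211307657862 1247
circle (372.0, 207.0) 21.931812286376953 [0.51397971 0.18109499 0.032     ] [[0.01025636 0.01827485 0.        ]]
hole 371.8484848484849 205.84848484848484 [[0.51313864 0.18152311 0.031     ]]
red 22 [0.50232397 0.18766627 0.032     ]
psi -0.5133617232092726
tool y ang 1.0599174982402149 ee [0.4966288  0.13377729 0.22040658] tool z [-0.00830594  0.01062059 -0.9999091 ]
(412, 193) [0.52372007 0.2223058  0.01896363] [228 231 234]
(418, 190) [0.52305168 0.22809823 0.02272416] [231 234 237]
(425, 186) [0.52290169 0.23572729 0.02261811] [230 233 236]
(440, 180) [0.52112776 0.24740267 0.03760839] [223 225 228]
(430, 198) [0.54187493 0.23911883 0.00059496] [82 75 73]
```

{"op": "arm_command", "data": {"increments": [0.15,0.45,-0.3,0,0.15,0.45,-0.6,0,0.15,0.45,-0.9,0,0.15,0.45,-1,0,0.15,0.45,-1,0,0.15,0.45,-1,0], "gripper": 0.16}}

```text
time: 3.63
ee_pos: [0.5117, 0.1778, 0.1209]
orientation: [-0.793, -3.028, -0.011]
ft_force: [0.1, 0.5, -0.1]
gripper_width: 0.0578
```

```bash
python3 - <<'E'
from h import *
c=cam('wrist'); cv2.imwrite('pics/w2.png',c['frame']); s=bot.observe()
Rt=cv2.Rodrigues(np.array(s['orientation']))[0]; print('tool y ang',np.arctan2(Rt[1,1],Rt[0,1]),'ee',s['ee_pos'],'tool z',Rt[:,2],s['gripper_width'])
print(proj(c,[[.5135,.1812,.032],[.5237,.2223,.019]]))
E
```

```text
tool y ang 1.058574253863717 ee [0.51221688 0.17814536 0.12163676] tool z [-0.0072369   0.01052788 -0.99991839] 0.05575271009785454
[[325.76128411 242.10971165]
 [381.44180122 222.5478509 ]]
```

View pics/w2.png

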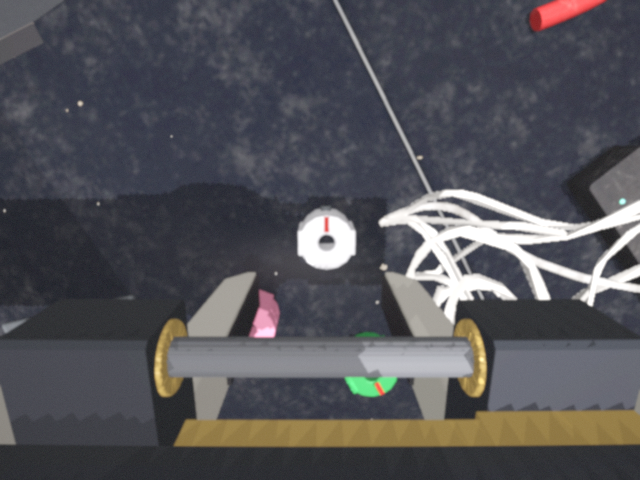

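The collar shows at (327,240), against a predicted (326,242), and its red line runs straight up the image, so position and yaw agree. I'm descending and gripping.

{"op": "arm_command", "data": {"increments": [0,0,-0.3,0,0,0,-0.6,0,0,0,-0.85,0,0,0,-0.85,0]}}

```text
time: 4.02
ee_pos: [0.5118, 0.1771, 0.0351]
orientation: [-0.794, -3.028, -0.011]
ft_force: [0.8, 0.5, 0.6]
gripper_width: 0.0542
```

{"op": "arm_command", "data": {"increments": [0,0,-0.15,0,0,0,-0.25,0,0,0,-0.28,0,0,0,-0.28,0,0,0,-0.28,0]}}

```text
time: 4.43
ee_pos: [0.5123, 0.1772, 0.0082]
orientation: [-0.795, -3.029, -0.011]
ft_force: [-0.2, -0.6, -0.6]
gripper_width: 0.0537
```

{"op": "arm_command", "data": {"increments": [0.01,0.03,-0.02,0,0.01,0.03,-0.02,0,0.01,0.03,-0.02,0]}}

```text
time: 4.68
ee_pos: [0.5137, 0.1806, 0.0068]
orientation: [-0.795, -3.03, -0.012]
ft_force: [-0.3, 0.4, 0.3]
gripper_width: 0.0538
```

{"op": "arm_command", "data": {"increments": [0,0,0,0,0,0,0,0,0,0,0,0,0,0,0,0,0,0,0,0], "gripper": -1, "force": 40}}

```text
time: 5.1
ee_pos: [0.5139, 0.1807, 0.0069]
orientation: [-0.795, -3.03, -0.013]
ft_force: [0.5, -0.5, 3.8]
gripper_width: 0.0399
```

{"op": "arm_command", "data": {"increments": [0,0,0.1,0,0,0,0.3,0,0,0,0.6,0,0,0,0.9,0,0,0,1,0,0,0,1,0]}}

```text
time: 5.6
ee_pos: [0.515, 0.1809, 0.1095]
orientation: [-0.797, -3.033, -0.016]
ft_force: [1.0, 0.4, -0.7]
gripper_width: 0.0402
```

The collar is held, 40 mm wide as it should be. I'm lifting it and going to look at the shaft.

{"op": "arm_command", "data": {"increments": [0.1,-0.3,0.4,0,0.15,-0.7,0.8,0,0.2,-1,0.9,0,0.2,-1,0.9,0]}}

```text
time: 5.93
ee_pos: [0.536, 0.0761, 0.2006]
orientation: [-0.803, -3.033, -0.013]
ft_force: [0.6, -0.2, -0.9]
gripper_width: 0.0402
```

{"op": "arm_command", "data": {"increments": [0.1,-0.4,0,0,0.2,-0.8,0,0,0.2,-1,0,0,0.2,-1,0,0]}}

```text
time: 6.27
ee_pos: [0.5555, -0.031, 0.1984]
orientation: [-0.815, -3.028, -0.007]
ft_force: [0.4, 0.9, -0.5]
gripper_width: 0.0398
```

{"op": "arm_command", "data": {"increments": [0.1,-0.3,0,0,0.15,-0.4,0,0,0.15,-0.4,0,0,0.15,-0.4,0,0,0.15,-0.4,0,0]}}

```text
time: 6.68
ee_pos: [0.57, -0.0696, 0.1977]
orientation: [-0.813, -3.027, -0.008]
ft_force: [0.3, 0.9, -0.2]
gripper_width: 0.04
```

```bash
python3 - <<'E'
from h import *
c=cam('wrist'); cv2.imwrite('pics/w3.png',c['frame']); s=bot.observe(); np.savez('w3.npz',**c)
Rt=cv2.Rodrigues(np.array(s['orientation']))[0]; print('tool y ang',np.arctan2(Rt[1,1],Rt[0,1]),'ee',s['ee_pos'],'tool z',Rt[:,2],s['gripper_width'],s['qpos'])
print(proj(c,[[.5235,-.0547,.118],[.5235,-.0547,.08],[.5235,-.0547,.06]]))
E
```

```text
tool y ang 1.0466135067690268 ee [ 0.57003876 -0.06941498  0.19797515] tool z [-0.00559009  0.00667791 -0.99996208] 0.039651235422823616 [ 0.52151832  0.53493845 -0.72096467  1.93567303  0.45596677  0.84585392
  0.60472965]
[[304.49567106 174.42240459]
 [306.39123976 169.90993721]
 [307.20246739 167.97893921]]
```

View pics/w3.png

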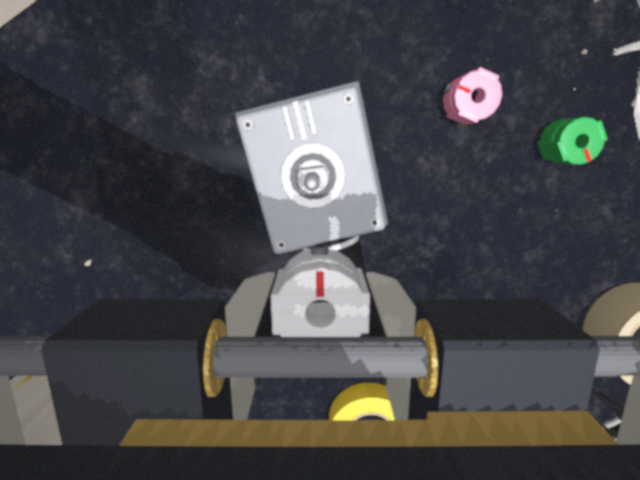

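The wrist view shows the drive with its index line at (298,120) between the ribs, and the boss and pin at (312,178). The held collar is at (320,313), with its red line straight up along the tool axis. I'll measure the axis, the drive's yaw and the shaft flat.

```bash
python3 - <<'E'
from h import *
c=dict(np.load('w3.npz')); f=c['frame']
a=cv2.resize(f[90:230,240:385],None,fx=5,fy=5,interpolation=cv2.INTER_CUBIC); cv2.imwrite('pics/w3c.png',a[:600])
K=onz(c,[(236,113),(359,83),(385,225),(275,250)],.05); print(K, K.mean(0))
print([np.linalg.norm(K[i]-K[i-1]) for i in range(4)])
for i,j in((0,3),(1,2)):
    d=K[j]-K[i]; print('yaw edge',np.arctan2(d[1],d[0]))
g=cv2.cvtColor(f,cv2.COLOR_BGR2GRAY); print(g[178,270:355:3])
m=((f.min(2)>205)).astype(np.uint8); m[:135]=0;m[222:]=0;m[:,:265]=0;m[:,360:]=0
cs=[q for q in cv2.findContours(m,cv2.RETR_EXTERNAL,cv2.CHAIN_APPROX_NONE)[0] if len(q)>60]
for q in cs:
    W=onz(c,q.reshape(-1,2),.06)[:,:2]; A=np.c_[2*W,np.ones(len(W))]; x=np.linalg.lstsq(A,(W**2).sum(1),rcond=None)[0]
    print('boss',x[:2],np.sqrt(x[2]+x[:2]@x[:2]),len(q),cv2.boundingRect(q))
print('pin tip px (312,183)?',onz(c,[(312,183),(312,178)],.118))
P=dep(c,np.dstack(np.meshgrid(np.arange(640),np.arange(480))).reshape(-1,2)).reshape(480,640,3)
pin=(P[...,2]>.09)&(P[...,2]<.122);pin[:140]=0;pin[225:]=0;pin[:,:280]=0;pin[:,345:]=0
print('pin depth',pin.sum(),P[pin].mean(0),P[pin].max(0),P[pin].min(0))
tp=pin&(P[...,2]>.114); print('pin top',P[tp].mean(0), np.argwhere(tp).mean(0))
# held collar
col=P[313-25:313+25,285:355]; r=np.zeros((480,640),bool); r[255:335,270:372]=1
h=f.astype(int); red=r&(h[...,2]>h[...,1]+60); v,u=np.nonzero(red); R=P[red]; print('red',R.mean(0),len(u),u.min(),u.max())
z=R[:,2].mean(); a0=onz(c,[(320,273),(320,297)],z); d=a0[0]-a0[1]; print('psi',np.arctan2(-d[1],-d[0]),'hole',onz(c,(320,313),z))
E
```

```text
[[ 0.45828649 -0.08238288  0.05      ]
 [ 0.48767275  0.01309734  0.05      ]
 [ 0.59871321 -0.02221569  0.05      ]
 [ 0.57049659 -0.11525085  0.05      ]] [ 0.52879226 -0.05168802  0.05      ]
[np.float64(0.1169248086463723), np.float64(0.0999000782472772), np.float64(0.11652035159557611), np.float64(0.09721995226361935)]
yaw edge -0.2849437759641404
yaw edge -0.30790539670472994
[218 218 219 213 251 255 247 154 142 141 185 181 138 160 169 157 152 246
 255 228 150 153 228 255 255 224 226 226 224]
boss [ 0.52485211 -0.05110966] 0.03586156228708447 306 (265, 135, 95, 72)
pin tip px (312,183)? [[ 0.53071894 -0.05329327  0.118     ]
 [ 0.5279255  -0.05165708  0.118     ]]
pin depth 248 [ 0.53046753 -0.05317272  0.1135065 ] [ 0.53657816 -0.04839789  0.12023712] [ 0.52575169 -0.05907704  0.09016761]
pin top [ 0.53103135 -0.05356378  0.11671984] [183.40127389 311.91719745]
red [ 0.55733674 -0.06313734  0.2246363 ] 183 316 323
psi -0.5247268526727751 hole [[ 0.56836367 -0.0693847   0.2246363 ]]
```

View pics/w3c.png

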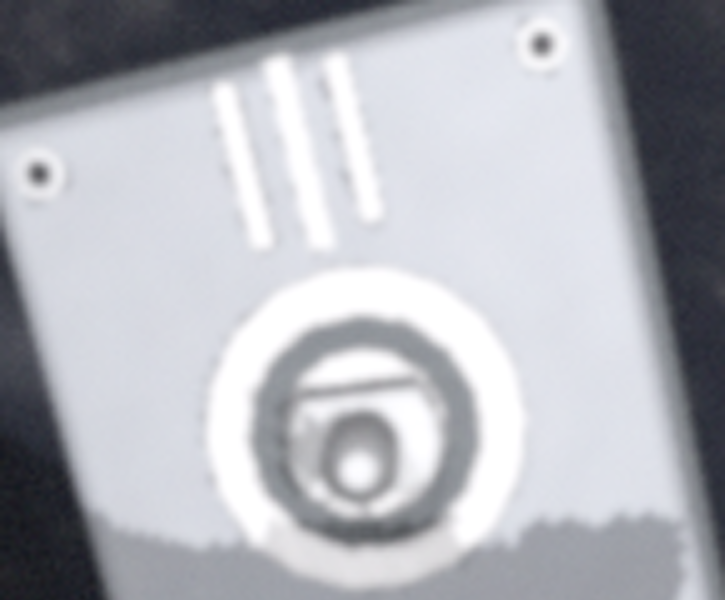

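The crop shows the flat's edge from crop (300,393) to (415,382), on the index side. The boss centre is at (366,427) and the white line runs from (280,60) to (318,245). The pin tip is at (357,468). Converting these now.

```bash
python3 - <<'E'
from h import *
c=dict(np.load('w3.npz')); o=lambda p,z: onz(c,np.array(p,float).reshape(-1,2)/5+[240,90],z)
print('boss',o((366,427),.06),'washer',o((365,430),.066))
W=o([(366-158,427),(366+158,427),(366,268)],.06); print('diam',np.linalg.norm(W[0]-W[1]))
print('pin tip',o((357,468),.118))
L=o([(280,60),(318,245)],.0505); d=L[0]-L[1]; print('index line mid',L.mean(0),'yaw',np.arctan2(-d[1],-d[0]),np.linalg.norm(d))
F=o([(300,393),(415,382)],.0795); d=F[0]-F[1]; t=np.arctan2(d[1],d[0]); print('flat edge',F,np.linalg.norm(d),'normal yaw (psi)',t+np.pi/2,t-np.pi/2)
b=o((366,427),.06)[0]; m=L.mean(0); print('bearing to index',np.arctan2(-(m-b)[1],-(m-b)[0]),np.linalg.norm((m-b)[:2]))
s=bot.observe(); Rt=cv2.Rodrigues(np.array(s['orientation']))[0]; print('pinch pos',s['ee_pos']+Rt[:,2]*bot.pinch_z)
E
```

```text
boss [[ 0.53096138 -0.05352623  0.06      ]] washer [[ 0.53086294 -0.05354746  0.066     ]]
diam 0.05060682221300871
pin tip [[ 0.5308593  -0.05382868  0.118     ]]
index line mid [ 0.48888165 -0.0414379   0.0505    ] yaw -0.3261311588664321 0.028921314637544663
flat edge [[ 0.5203014  -0.05836827  0.0795    ]
 [ 0.52750078 -0.04270767  0.0795    ]] 0.017236167507293204 normal yaw (psi) -0.43090165759884513 -3.5724943111886382
bearing to index -0.27973935601632827 0.043781637802104104
pinch pos [ 0.57014385 -0.06954052  0.21677443]
```

The boss, washer and pin tip agree on an axis at (0.5309, -0.0536). The drive's yaw is about -0.295, the flat about -0.43 and the collar about -0.525. I'll go over the pin with the collar turned a bit further off, so that it lands on the shoulder and I can feel the drop when I turn it back.

{"op": "arm_command", "data": {"increments": [-0.15,0.06,-0.1,-0.1,-0.3,0.12,-0.25,-0.19,-0.38,0.155,-0.4,-0.19,-0.38,0.155,-0.48,-0.19,-0.38,0.155,-0.48,-0.19,-0.38,0.155,-0.48,-0.19]}}

```text
time: 7.23
ee_pos: [0.5327, -0.0533, 0.1501]
orientation: [-1.106, -2.933, -0.009]
ft_force: [0.1, 0.2, -0.5]
gripper_width: 0.0401
```

```bash
python3 - <<'E'
from h import *
c=dict(np.load('w3.npz')); g=cv2.cvtColor(c['frame'],cv2.COLOR_BGR2GRAY)
r=g[290:336,296:345]; print(r[::4,::3])
m=(r<150).astype(np.uint8)
for q in cv2.findContours(m,cv2.RETR_EXTERNAL,cv2.CHAIN_APPROX_NONE)[0]:
    if len(q)>20: x=cv2.boundingRect(q); print(x, onz(c,[(296+x[0]+x[2]/2-.5,290+x[1]+x[3]/2-.5)],.2235), cv2.contourArea(q))
c=cam('wrist'); s=bot.observe(); cv2.imwrite('pics/w4.png',c['frame'])
Rt=cv2.Rodrigues(np.array(s['orientation']))[0]; print('tool y ang',np.arctan2(Rt[1,1],Rt[0,1]),'ee',s['ee_pos'],'tool z',Rt[:,2],s['ft_force'],s['wrist_torque'])
E
```

```text
[[197 197 197 198 196 200 194 102  87 127 196 197 196 198 195 197 198]
 [195 196 196 195 196 197 189 100  89 126 194 196 196 196 196 196 196]
 [199 198 197 196 198 194 190 178 170 178 192 196 197 197 196 197 196]
 [197 199 197 196 189 156 102  95 101 109 112 157 191 198 198 198 198]
 [218 217 210 205 149 138 138 135 136 138 137 139 153 211 217 206 217]
 [213 218 217 182 133 137 135 135 139 136 135 136 135 185 219 219 219]
 [212 207 215 166 127 131 133 133 138 134 133 131 133 168 208 219 218]
 [198 197 199 177 133 132 132 134 134 132 130 132 136 177 198 200 198]
 [199 199 199 196 170 142 138 138 138 139 139 143 170 196 197 199 198]
 [199 199 198 199 199 191 168 157 152 158 171 192 200 199 199 198 198]
 [196 195 197 196 195 197 197 198 199 198 198 197 197 196 194 197 196]
 [193 193 193 193 194 194 194 194 193 194 194 195 194 193 194 193 194]]
(10, 9, 29, 27) [[ 0.56845636 -0.06943491  0.2235    ]] 563.0
(20, 0, 8, 7) [[ 0.56115735 -0.0654421   0.2235    ]] 41.5
tool y ang 0.8486396728407266 ee [ 0.53310707 -0.05347841  0.15043145] tool z [-0.00320876  0.00799257 -0.99996291] [0.17262567 0.20274051 0.152345  ] [-0.00072209 -0.16463738 -0.00298801]
```

{"op": "arm_command", "data": {"increments": [-0.005,-0.004,-0.15,0,-0.005,-0.004,-0.3,0,-0.005,-0.004,-0.4,0,-0.005,-0.004,-0.4,0]}}

```text
time: 7.62
ee_pos: [0.5324, -0.054, 0.1093]
orientation: [-1.107, -2.932, -0.009]
ft_force: [-0.3, -0.7, -0.6]
gripper_width: 0.0398
```

{"op": "arm_command", "data": {"increments": [0,0,-0.04,0,0,0,-0.08,0,0,0,-0.12,0,0,0,-0.15,0,0,0,-0.15,0]}}

```text
time: 8.03
ee_pos: [0.532, -0.0539, 0.0938]
orientation: [-1.107, -2.931, -0.009]
ft_force: [-2.0, 1.5, -2.1]
gripper_width: 0.04
```

{"op": "arm_command", "data": {"increments": [-0.005,0.005,-0.03,0,-0.005,0.005,-0.06,0,-0.005,0.005,-0.075,0,-0.005,0.005,-0.075,0,-0.005,0.005,-0.075,0]}}

```text
time: 8.45
ee_pos: [0.5316, -0.0534, 0.0863]
orientation: [-1.107, -2.932, -0.009]
ft_force: [-0.4, 1.1, -0.1]
gripper_width: 0.0398
```

{"op": "arm_command", "data": {"increments": [0,0.002,-0.01,0,0,0.002,-0.02,0,0,0.002,-0.02,0]}}

```text
time: 8.7
ee_pos: [0.5319, -0.0531, 0.0848]
orientation: [-1.107, -2.932, -0.009]
ft_force: [-1.6, -0.3, 6.8]
gripper_width: 0.0398
```

I feel firm contact (6.8 N) at TCP z 0.0848, which fits the shoulder with the flats out of line. Now I'll turn back under a light push.

{"op": "arm_command", "data": {"increments": [0,0,-0.005,0.03,0,0,-0.005,0.06,0,0,-0.005,0.09,0,0,-0.005,0.09]}}

```text
time: 9.03
ee_pos: [0.5318, -0.0531, 0.0843]
orientation: [-0.964, -2.982, -0.009]
ft_force: [-1.2, 0.2, 0.6]
gripper_width: 0.0402
```

{"op": "arm_command", "data": {"increments": [0,0,-0.005,0.03,0,0,-0.005,0.06,0,0,-0.005,0.06]}}

```text
time: 9.28
ee_pos: [0.5317, -0.0531, 0.0835]
orientation: [-0.866, -3.011, -0.009]
ft_force: [0.3, 1.0, -1.5]
gripper_width: 0.0401
```

{"op": "arm_command", "data": {"increments": [0,0,-0.01,0.02,0,0,-0.02,0.04,0,0,-0.03,0.04,0,0,-0.03,0.04]}}

```text
time: 9.62
ee_pos: [0.5317, -0.0532, 0.0803]
orientation: [-0.803, -3.028, -0.008]
ft_force: [-0.3, 0.1, -0.6]
gripper_width: 0.0399
```

The collar dropped past the shoulder at yaw about -0.55 with no resistance. I'm lowering it to just above the washer.

{"op": "arm_command", "data": {"increments": [0,0,-0.02,0.02,0,0,-0.04,0.05,0,0,-0.06,0.08,0,0,-0.06,0.08,0,0,-0.06,0.08]}}

```text
time: 10.03
ee_pos: [0.5317, -0.0532, 0.0741]
orientation: [-0.675, -3.059, -0.008]
ft_force: [-0.3, -0.9, -0.9]
gripper_width: 0.0396
```

```bash
python3 - <<'E'
from h import *
s=bot.observe();Rt=cv2.Rodrigues(np.array(s['orientation']))[0]; print('tool y ang',np.arctan2(Rt[1,1],Rt[0,1]),'ee',s['ee_pos'],'tool z',Rt[:,2],s['ft_force'],s['wrist_torque'],s['qpos'])
E
```

```text
tool y ang 1.1365509383430827 ee [ 0.53170128 -0.05316364  0.07405499] tool z [-0.00776383  0.00701781 -0.99994524] [-0.27666    -0.90033095 -0.90752276] [-0.01087575 -0.18188411  0.00517402] [ 0.40747259  0.65735144 -0.5991578   2.12086087  0.67833822  0.56762148
  0.44901043]
```

Yaw is now about -0.436 with no torque, so the collar is within its play. I'm turning collar and shaft together to the index at about -0.30.

{"op": "arm_command", "data": {"increments": [0,0,0,0.03,0,0,0,0.06,0,0,0,0.09,0,0,0,0.12,0,0,0,0.135,0,0,0,0.135,0,0,0,0.135], "force": 55}}

```text
time: 10.62
ee_pos: [0.5316, -0.0532, 0.074]
orientation: [-0.457, -3.098, -0.007]
ft_force: [-1.0, 1.5, -0.3]
gripper_width: 0.0396
```

```bash
python3 - <<'E'
from h import *
s=bot.observe();Rt=cv2.Rodrigues(np.array(s['orientation']))[0]; print('tool y ang',np.arctan2(Rt[1,1],Rt[0,1]),'ee',s['ee_pos'],'tool z',Rt[:,2],s['ft_force'],s['wrist_torque'])
c=cam('wrist'); np.savez('w5.npz',**c); f=c['frame']
cv2.imwrite('pics/w5.png',cv2.resize(f[180:360,220:440],None,fx=3.3,fy=3.3,interpolation=cv2.INTER_CUBIC))
E
```

```text
tool y ang 1.277664357279285 ee [ 0.53158152 -0.05316663  0.07404352] tool z [-0.00887146  0.00597922 -0.99994277] [-1.02548761  1.45065895 -0.33961375] [ 0.13830558  0.02467321 -0.00029728]
```

View pics/w5.png

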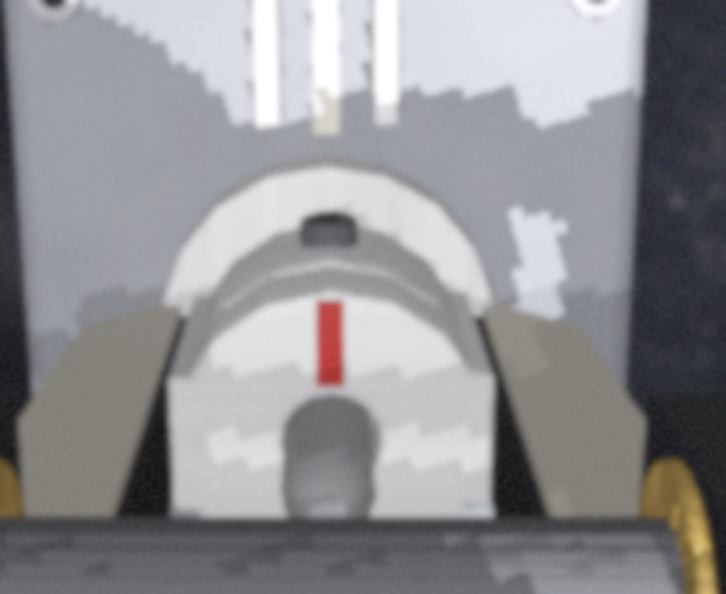

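The crop shows the red line at (330,345), the set screw at (329,230) and the white index line at (327,65), all nearly in one column. Checking numerically.

```bash
python3 - <<'E'
from h import *
c=dict(np.load('w5.npz')); f=c['frame'].astype(int)
g=f.min(2)
pts=[]
for v in range(120,215,6):
    row=g[v,300:340].astype(float); print(v,row.astype(int)[::2]) if v in(150,180,210) else 0
m=np.zeros(g.shape,np.uint8); sub=g[:222,280:360]; m[:222,280:360]=(sub>228)
n,l,st,ce=cv2.connectedComponentsWithStats(m)
cl=[]
for i in range(1,n):
    if st[i][4]>40:
        v,u=np.nonzero(l==i); W=onz(c,np.c_[u,v],.0505 ); w=W[:,:2]; d=np.linalg.svd(w-w.mean(0),full_matrices=0)[2][0]; d=d*np.sign(d[0])
        b=w.mean(0)-[.5309,-.0536]
        print(st[i],ce[i],'yaw',np.arctan2(d[1],d[0]),'mid',w.mean(0),'bearing',np.arctan2(-b[1],-b[0]),np.linalg.norm(b))
red=(f[...,2]>f[...,1]+60); red[:250]=0;red[320:]=0; v,u=np.nonzero(red); k=(u>300)&(u<345); u,v=u[k],v[k]
w=onz(c,np.c_[u,v],.0992)[:,:2]; d=np.linalg.svd(w-w.mean(0),full_matrices=0)[2][0]; d*=np.sign(d[0]); b=w.mean(0)-[.5309,-.0536]
print('red yaw',np.arctan2(d[1],d[0]),'bearing',np.arctan2(-b[1],-b[0]),np.linalg.norm(b),len(u),u.mean())
sc=onz(c,[(220+329/3.3,180+230/3.3)],.078)[0]; b=sc[:2]-[.5309,-.0536]; print('screw',sc,np.arctan2(-b[1],-b[0]),np.linalg.norm(b))
E
```

```text
150 [141 141 144 144 145 143 141 143 144 144 145 146 144 142 144 145 145 147
 146 145]
180 [255 252 215 216 218 218 220 241 255 255 255 240 219 220 220 217 204 246
 255 255]
210 [255 255 230 212 217 218 215 228 236 209 212 200 160 155 154 155 167 231
 253 248]
[314 161  10  54 450] [318.30222222 185.41777778] yaw -0.29252441829943765 mid [ 0.48603547 -0.04070675] bearing -0.27984067271800656 0.04668042253387672
[296 167   9  51 385] [299.93506494 192.08311688] yaw -0.285502981241017 mid [ 0.48657515 -0.05058936] bearing -0.0678180852329682 0.044426979113232457
[334 166   7  46 314] [336.96496815 188.23248408] yaw -0.2865407613179859 mid [ 0.49011109 -0.03208702] bearing -0.4853440333317129 0.046114455825871196
red yaw -0.29480999113469825 bearing -0.28738525011516736 0.012875019214282532 186 319.5376344086022
screw [ 0.51079073 -0.04749954  0.078     ] -0.29454147533386305 0.02101423694132188
```

The index yaw is -0.288 and the collar about -0.295, so they agree within 0.01 rad. Pushing down now.

{"op": "arm_command", "data": {"increments": [0,0,-0.02,0,0,0,-0.04,0,0,0,-0.05,0,0,0,-0.05,0]}}

```text
time: 11.0
ee_pos: [0.5316, -0.0531, 0.0691]
orientation: [-0.458, -3.099, -0.007]
ft_force: [-2.0, 0.0, 5.9]
gripper_width: 0.0396
```

{"op": "arm_command", "data": {"increments": [0,0,-0.01,0,0,0,-0.02,0,0,0,-0.02,0,0,0,-0.02,0]}}

```text
time: 11.33
ee_pos: [0.5317, -0.0532, 0.0683]
orientation: [-0.458, -3.1, -0.005]
ft_force: [-5.7, 0.3, 19.4]
gripper_width: 0.0398
```

The push rises to 19 N at z 0.0683, about 2 mm above where I expect the bottom, with a sideways force of -5.7 N in x. That looks like binding, so I'll relieve it sideways and look at the numbers again.

{"op": "arm_command", "data": {"increments": [-0.005,0,0.005,0,-0.01,0,0,0,-0.01,0,-0.005,0,-0.01,0,-0.005,0]}}

```text
time: 11.67
ee_pos: [0.5316, -0.0532, 0.0684]
orientation: [-0.459, -3.101, -0.004]
ft_force: [-1.3, -0.5, 8.7]
gripper_width: 0.0399
```

```bash
python3 - <<'E'
from h import *
s=bot.observe();Rt=cv2.Rodrigues(np.array(s['orientation']))[0]; print('tool y ang',np.arctan2(Rt[1,1],Rt[0,1]),'ee',s['ee_pos'],'tool z',Rt[:,2],s['ft_force'],s['wrist_torque'])
E
```

```text
tool y ang 1.277218544008168 ee [ 0.53156112 -0.05318544  0.06840531] tool z [-0.0059356   0.00375788 -0.99997532] [-1.27921082 -0.49311225  8.67678601] [-0.01626638  0.00033285 -0.07626128]
```

{"op": "arm_command", "data": {"increments": [-0.005,0,-0.01,0,-0.005,0,-0.02,0,-0.005,0,-0.02,0,-0.005,0,-0.02,0]}}

```text
time: 12.0
ee_pos: [0.5317, -0.0532, 0.0682]
orientation: [-0.459, -3.104, -0.002]
ft_force: [-5.2, -0.8, 27.6]
gripper_width: 0.0399
```

{"op": "arm_command", "data": {"increments": [0,0,-0.015,0,0,0,-0.02,0,0,0,-0.02,0,0,0,-0.02,0]}}

```text
time: 12.33
ee_pos: [0.5317, -0.0532, 0.0682]
orientation: [-0.459, -3.105, 0.001]
ft_force: [-9.3, -1.3, 30.8]
gripper_width: 0.0401
```

```bash
python3 - <<'E'
from h import *
s=bot.observe();Rt=cv2.Rodrigues(np.array(s['orientation']))[0]; print('tool y ang',np.arctan2(Rt[1,1],Rt[0,1]),'ee',s['ee_pos'],'tool z',Rt[:,2],s['ft_force'],s['wrist_torque'])
c=cam('wrist'); np.savez('w6.npz',**c); f=c['frame']
cv2.imwrite('pics/w6.png',cv2.resize(f[180:360,220:440],None,fx=3.3,fy=3.3,interpolation=cv2.INTER_CUBIC))
c0=dict(np.load('w5.npz'))
for q in (c0,c):
    P=dep(q,np.dstack(np.meshgrid(np.arange(640),np.arange(480))).reshape(-1,2)).reshape(480,640,3)
    h=q['frame'].astype(int); r=(h[...,2]>h[...,1]+60); r[:255]=0;r[310:]=0;r[:,:305]=0;r[:,:]&=np.arange(640)<345
    print('collar top z',np.median(P[r][:,2]),P[r][:,2].std(),r.sum(),'boss z',np.median(P[233:240,290:345,2]),'top plate',np.median(P[190:205,305:311,2]))
E
```

```text
tool y ang 1.2773155804188132 ee [ 0.53173182 -0.05319266  0.06815378] tool z [-2.42117656e-03 -2.86858523e-05 -9.99997069e-01] [-9.32715274 -1.31794856 30.80075145] [-0.06223637  1.96637368 -0.04038695]
collar top z 0.10027128368595681 0.010337150743558243 186 boss z 0.06039806443245316 top plate 0.05061684774573835
collar top z 0.09448944438408996 0.010289297931705547 186 boss z 0.05979098843583039 top plate 0.05068887763665124
```

View pics/w6.png

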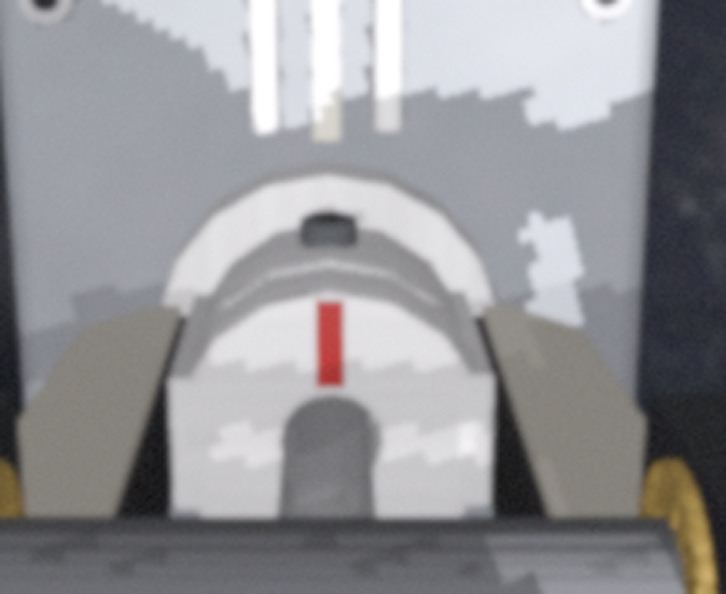

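It stops hard at z 0.0682 under about 30 N. That matches the fully-down height expected from the grasp, 0.0683. By depth the collar's top dropped 5.8 mm, against 5.9 mm of tool travel, so nothing slipped in the grip. The earlier shoulder contact about 2 mm low fits the 1.5 mm bevel. The screw (329,230) and red line (330,345) are still on the index line. I'll ease to a moderate hold.

{"op": "arm_command", "data": {"increments": [-0.003,0,-0.011,0,-0.003,0,-0.011,0,-0.003,0,-0.011,0,-0.003,0,-0.011,0,-0.003,0,-0.011,0,-0.003,0,-0.011,0]}}

```text
time: 12.88
ee_pos: [0.5317, -0.0531, 0.0683]
orientation: [-0.459, -3.107, 0.002]
ft_force: [-5.1, -1.0, 19.3]
gripper_width: 0.0399
```

The hold is steady: 19 N down against the washer's 8.5 N, still gripped, with yaw unchanged. Handing in.

```bash
python3 - <<'E'
from h import *
cam('top'); cam('top'); s=bot.observe();Rt=cv2.Rodrigues(np.array(s['orientation']))[0]; print(np.arctan2(Rt[1,1],Rt[0,1]),s['ee_pos'],s['ft_force'],s['gripper_width'])
print(bot.finish_job())
E
```

```text
1.277358524853125 [ 0.53166105 -0.05316232  0.06827594] [-4.9892861  -1.1948341  19.13247658] 0.039895510414673443
the job is handed in; nothing more can be done
None
```

I gripped the aluminium collar on its spanner flats and threaded it over the pin. I let it rest on the shoulder with the flats out of line, then turned it under a light push until it dropped. I turned collar and shaft together to the index line, pushed the collar fully down, and handed in at about 13 s still gripping and pressing.

**Last checks:**
- **Screw direction:** the set screw and red line are at yaw about -0.295, and the index line is at about -0.288. The wrist picture taken with the collar down shows them still lined up.
- **Fully down:** the tool stopped hard at z 0.0682 under 31 N; the height expected from the grasp was 0.0683. The collar's top dropped 5.8 mm by depth, against 5.9 mm of tool travel, so it did not slip in the grip.
- **Hold at hand-in:** 19 N downward, with the grip set to 55 N and the fingers at 39.9 mm.

**What disagreed:**
- **Shoulder contact:** I felt it about 2 mm lower than nominal, probably because the collar sat on the shaft's 1.5 mm bevel.
- **Side force:** about 5 N in x remained while pressing.
- **Depth reading:** the collar's top read about 1 mm high, an offset also present before the final push.

I did not go near the screwdriver, side cutters or petri dish, but I took no final picture of them.

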